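# Weigh a tile box on the spring hand scale

### The job

Weigh the box of orange tiles with the orange spring hand scale: take the scale from its stand, catch the box's wire handle on the hook, and lift smoothly until the box hangs level, one to two centimetres clear of the desk, and hold it still there for two seconds so that the pointer settles. How heavy the box is, and so how far the spring gives, is not known beforehand. Then, still on the scale, carry the box over and set it gently and squarely in the middle of the plywood packing board, unhook, and hang the scale upright back in its stand. Handle the box by the scale's hook only, never with the gripper, do not jerk the spring to its stop, and leave the jars where they stand.

Things in the scene. Friction and masses are not known exactly. Their poses are not given: they have to be found in the camera images.
- tile_box: Clear box full of orange tiles, 200 (x) x 160 (y) x 73 mm high, 0.35 to 0.95 kg, loose on the desk. Origin in the centre of its underside, z up. Its wire handle (bail) is hinged on the middles of the two long walls, about the box's y axis at x = 0, 54 mm above the underside.
- bail (a joint): Tilt of the steel wire bail about the box's y axis, rad: 0 upright, positive leaning to the box's +x, stops at -0.5 and +0.5. It turns easily (0.005 N m of rubbing) and stays, or leans on a stop. An arch of 6 mm wire, 173 mm wide; its top runs along the box's y axis, with the middle 32 mm raised 8 mm as a seat for a hook.
- bail_mid (a point): Middle of the bail's raised seat, on the wire's axis (wire radius 3 mm), 80 mm from the hinge axis: 134 mm above the box's underside when upright, 124 mm and 38 mm to the side when on a stop.
- spring_scale: Hand scale, loose, 0.15 kg: black T handle, orange case with white face and red pointer, steel hook below. Origin in the middle of the handle, z up. The handle is a bar along y, 118 mm long, 22 thick (x), 24 high (z); grip it in the middle across x, from above. The case under it, 20 (x) x 44 (y) mm, reaches from 22 to 84 mm below the origin.
- scale_hook (a joint): Travel of the hook out of the case, m: 0 unloaded, up to its stop at 0.054. Spring 230 N/m (4.3 mm per newton; the hook itself weighs 0.03 kg, so it reads about 0.001 when empty), damping 5 N s/m.
- hook_seat (a point): Seat of the hook: top of the wire at its lowest point, straight below the handle, 131 mm under the scale's origin plus the hook's travel. The hook is 6 mm wire bent in the scale's x-z plane, inner radius 8 mm, shank on the -x side. Its underside is 6 mm below the seat. A seated bar has its axis 3 mm above the seat.
- hook_tip (a point): Tip of the hook, on the scale's +x side: 13 mm from the seat in x, 12 mm above it; wire radius 3.6 mm. A bar along the scale's y axis enters from +x over the tip when its axis is 19 to 32 mm above the seat (25 to 27 is best); higher up the shank bends back to the centre line.
- stand: Grey fixed fork stand, foot 150 x 120 mm. Origin on the desk below the hanging scale, z up; the fork opens to -x. Two level arms along x at y = +-41 mm, 12 mm wide, top at 178 mm; rubber bumps on them at x = +-23 mm, top 186 mm, leave the handle 8 mm of play each way. Post and crossbar at x = +85 mm, top 178 mm. The hanging scale's axes lie along the stand's.
- stand_rest (a point): Where the scale's origin is when it hangs in the stand: 190 mm above the desk, x = y = 0 of the stand.
- board: Plywood packing board, 250 (x) x 210 (y) x 12 mm, fixed flat on the desk. Origin in the centre of its underside; its top is 12 mm above.
- jar_gold: Glass jar of gold tiles, 49 mm across, 66 mm high, at the back; origin under its centre. Not to be moved.
- jar_red: Glass jar of red tiles, black lid, 49 mm across, 59 mm high, between board and stand on the robot's side; origin under its centre. Not to be moved.
- jar_aqua: Glass jar of aqua tiles, 55 mm across, 74 mm high, at the back; origin under its centre. Not to be moved.

How it is judged:
On the way, in this order (a step that is already met when the one before it is completed fails the run):
1. the box hangs level on the scale's hook, 6 to 24 mm clear of the desk and away from the board, still for a second (height (world z) of tile_box between 0.006 and 0.024 m and angle between tile_box's own z axis and vertical below 0.15 rad and horizontal distance between tile_box and board above 0.15 m and contact force between spring_scale and tile_box above 2.5 N and linear speed of tile_box below 0.03 m/s and angular speed of tile_box below 0.4 rad/s), for 1 s.
2. the box stands at rest on the board, centred within 35 mm and square within 0.25 rad (z of tile_box in the frame of board between 0.008 and 0.016 m and horizontal distance between tile_box and board below 0.035 m and angle between the x axis of tile_box and the x axis of board, either way round below 0.25 rad and angle between tile_box's own z axis and vertical below 0.04 rad and linear speed of tile_box below 0.02 m/s), for 0.2 s.
At the end, for the whole second after the job is handed in: The box stands level and at rest flat on the board, its centre within 35 mm of the board's and its sides within 0.25 rad of the board's; the scale, free of the box, hangs upright and at rest in the stand with its handle on both arms, within 20 mm of the rest point and 5 mm of its height (all of step 2 and z of spring_scale in the frame of stand between 0.185 and 0.195 m and horizontal distance between spring_scale and stand_rest below 0.02 m and angle between spring_scale's own z axis and vertical below 0.1 rad and linear speed of spring_scale below 0.02 m/s and contact force between spring_scale and tile_box below 0.1 N); the robot touches nothing.
It fails at once if the gripper or arm touches the box or its bail (contact force between any of the fingers, the arm and tile_box above 1 N).
It fails at once if the spring is jerked to its stop (hook travel over 52 mm) (value of joint scale_hook above 0.052 m).
It fails at once if the box is dropped or swung (faster than 0.5 m/s) (linear speed of tile_box above 0.5 m/s).
It fails at once if the box is tipped more than 0.4 rad (angle between tile_box's own z axis and vertical above 0.4 rad).
It fails at once if a jar is pushed more than 20 mm or tipped (distance of any of jar_gold, jar_red, jar_aqua from where it was at the start of the episode above 0.02 m or angle between any of jar_gold, jar_red, jar_aqua's own z axis and vertical above 0.5 rad).
It also fails if it takes over 72 s, if anything falls off the work surface, if the arm or the gripper's body presses on something with over 40 N, if the wrist force passes 120 N, or if a joint passes its speed limit or range.

### The arm

A 6-joint arm with a two-finger parallel gripper is mounted at the origin on the work surface; the furniture and walls round the work are solid. World frame = base frame: x ahead of the robot, y to its left, z up, the work surface at z = 0. Lengths are in m, angles in rad, forces in N, time in s.
With the tool pointing down it reaches from about 0.35 to 0.85 m from the base axis. Payload 8.1 kg.
Tool frame: the origin (TCP) lies at the very end of the fingers, on their centre line; the grasp point (between the pads) lies 19 mm behind it; z points along the fingers, y is the line along which they close (so a half turn about z gives the same grasp; the last joint's range is limited). The gripper opens to 93 mm and grips with 3 to 60 N. Pads are 15 mm wide; open, the fingers measure 128 mm over their backs; the gripper's body (75 mm by 188 mm) begins 65 mm behind the grasp point.
Start: joints at [-1.258, 0.13, 1.488, -0, 1.523, -0.085], TCP at [0.232, -0.553, 0.219] pointing down, gripper open.
Joint ranges: [-2.96, 2.96], [-0.89, 2.26], [0.02, 2.5], [-1.34, 4.48], [0, 2.73], [-2.66, 2.66]. Speed limits (rad/s): [2.39, 2.39, 2.79, 3.14, 3.14, 3.14].

### API

Orientations are given as a 3x3 rotation matrix whose columns are the frame's x, y, z axes.
In Python, from cell import movep, servo_line, goto_joints, move_gripper, sleep, ik, state, capture, IKError, close_job gives the robot as it stands. Calls block until the motion is done:
- movep(position, orientation): joint-space move of the TCP to a pose.
- servo_line(position, rot=None, max_speed=0.15, threshold=None): straight line of the TCP; rot=None keeps the orientation; max_speed is the mean speed in m/s. With threshold (N) it stops when the force on the tool has changed by that much, and returns True; else False.
- goto_joints(angles): joint-space move.
- move_gripper(opening, grasp_force=None): finger opening in m; grasp_force is the grip in N (None keeps the last); returns when the fingers have stopped.
- sleep(seconds).
- ik(position, orientation): joint angles nearest the present ones, or None.
- state(): the state.
- capture(name): name is "scene" or "side" or "wrist"; returns a dict with "img" (400x640x3 uint8, red, green, blue), "fx", "fy", "cx", "cy" (pixels), "view" (4x4, takes a point from world to camera coordinates). Camera axes: x right, y down, z forward; pixel columns grow to the right and rows downward; lengths in m; the calibration is good to about 2 mm. A picture is of the moment at which its call begins. There is no depth.
A pose or a line that the arm cannot do raises IKError and nothing moves.
- close_job(): hands the job in; it is judged then, once.
The state is a dict: "t": time; "joints": joint angles; "qvel": joint speeds; "joint_torque": joint torques, N m; "tool_pos": TCP position; "ee_rot": TCP orientation; "contact_force": force on the tool from outside, world axes, zero at the start; "ft_torque": the same for the moment, N m; "grip_width": finger opening in m; "finger_force": force on a finger pad.
Only numpy, scipy, OpenCV 4.12 (cv2) and the standard library are available. Lean on these libraries where they do the work, as an engineer would, in place of code of your own. Each camera call takes 0.05 s, during which the arm holds its last target. There are 200 camera calls.

## Working session

There is one attempt and no reset: what is moved stays moved. The work goes in short steps, each a Python script; the robot and the scene stay as the last script left them, time stands still between calls to the robot, and variables do not carry over. Pictures are saved under pics/ and viewed, at most 10 in all, crops included, and the job is handed in when it is done.

```bash
ls; mkdir -p pics; python3 - <<'E'
from cell import *
import cv2,numpy as np
for n in ("scene","side","wrist"):
    c=capture(n); cv2.imwrite(f"pics/{n}0.png",c["img"][:,:,::-1]); print(n,c["fx"],c["fy"],c["cx"],c["cy"]); print(np.round(c["view"],4).tolist())
s=state(); print(s["t"],s["tool_pos"],s["ee_rot"],s["grip_width"])
E
```

```text
pics
scene 427.2959307160785 427.2959307160785 322.32867154668594 202.62242194471585
[[-0.7585, -0.6516, 0.0103, 0.3744], [-0.2749, 0.3056, -0.9116, 0.2869], [0.5908, -0.6943, -0.4109, 0.9325], [0.0, 0.0, 0.0, 1.0]]
side 389.2223325722506 389.2223325722506 315.26614669851125 196.7651523533972
[[-0.9093, -0.4159, -0.0109, 0.4794], [-0.1583, 0.3701, -0.9154, 0.2178], [0.3847, -0.8307, -0.4024, 0.7442], [0.0, 0.0, 0.0, 1.0]]
wrist 350.8427751476332 350.8427751476332 320.0498006942615 200.71363588425316
[[0.3877, -0.9218, -0.0023, -0.5999], [-0.8834, -0.3723, 0.2845, -0.0336], [-0.2631, -0.1082, -0.9587, 0.3911], [0.0, 0.0, 0.0, 1.0]]
0.15 [ 0.23231072 -0.55270566  0.2178197 ] [[ 9.21907128e-01  3.87410666e-01 -4.73101652e-04]
 [ 3.87410942e-01 -9.21906094e-01  1.38415406e-03]
 [ 1.00080749e-04 -1.45934625e-03 -9.99998930e-01]] 0.09318117348010067
```

View pics/scene0.png

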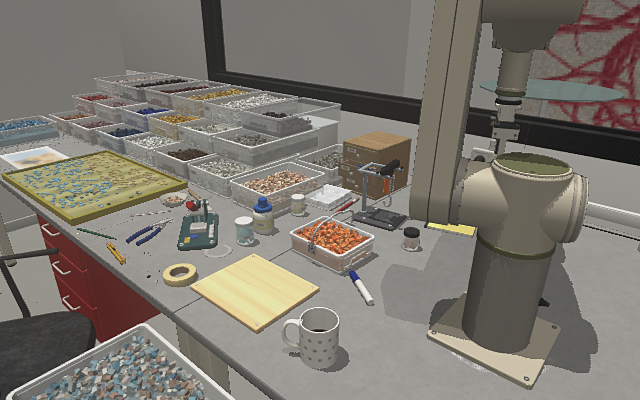

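View pics/side0.png

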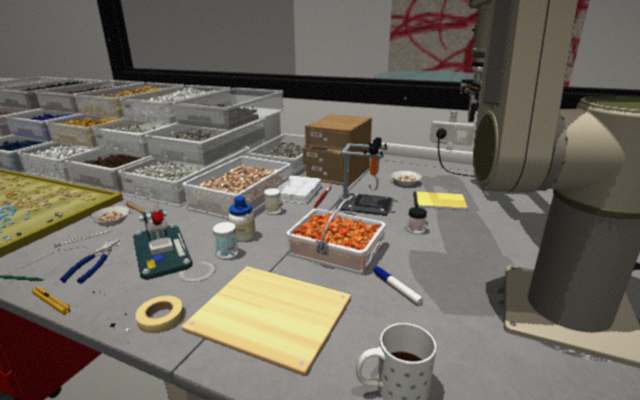

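The scene view shows the board at about (255,290), the box at (333,243) with its bail leaning left, the stand at (380,190) with the scale, and the red jar at (411,238). The side view shows the box at (336,238), the bail top at about (330,205), the scale at (375,160), and the board at (270,315). I'll zoom in on both.

```bash
cat > h.py <<'E'
import cv2,numpy as np
from cell import *
def ray(c,u,v):
    V=np.array(c["view"]);R=V[:3,:3];o=-R.T@V[:3,3]
    d=R.T@np.array([(u-c["cx"])/c["fx"],(v-c["cy"])/c["fy"],1]);return o,d/np.linalg.norm(d)
def plane(c,u,v,z):
    o,d=ray(c,u,v);return o+d*(z-o[2])/d[2]
def tri(*cuv):
    A=np.zeros((3,3));b=np.zeros(3);L=[]
    for c,u,v in cuv:
        o,d=ray(c,u,v);P=np.eye(3)-np.outer(d,d);A+=P;b+=P@o;L.append((o,P))
    p=np.linalg.solve(A,b);return p,[round(1e3*float(np.linalg.norm(P@(p-o))),1) for o,P in L]
def proj(c,p):
    q=np.array(c["view"])@np.r_[p,1];return np.array([c["fx"]*q[0]/q[2]+c["cx"],c["fy"]*q[1]/q[2]+c["cy"]])
E
python3 - <<'E'
from h import *
a=capture("scene");b=capture("side")
import pickle;pickle.dump((a,b),open("c0.pkl","wb"))
x=cv2.resize(a["img"][150:275,275:435],None,fx=5,fy=5,interpolation=2)[:,:,::-1][:600]
y=cv2.resize(b["img"][130:274,270:440],None,fx=4.1,fy=4.1,interpolation=2)[:,:,::-1]
cv2.imwrite("pics/z1.png",x[:600,:800]);cv2.imwrite("pics/z2.png",y)
print("box",plane(a,333,245,.06),plane(b,336,235,.06));print("stand",plane(a,380,220,0),plane(b,372,205,0))
print("board",plane(a,255,290,.012),plane(b,270,315,.012));print("jar",plane(a,411,249,0),plane(b,417,231,0))
# board mask contours
for n,c in(("a",a),("b",b)):
    hsv=cv2.cvtColor(c["img"],cv2.COLOR_RGB2HSV);m=cv2.inRange(hsv,(12,50,150),(32,160,255))
    m=cv2.morphologyEx(m,cv2.MORPH_OPEN,np.ones((5,5)))
    k=[q for q in cv2.findContours(m,0,2)[0] if cv2.contourArea(q)>3000 and cv2.boundingRect(q)[0]>150]
    for q in k:
        p=cv2.approxPolyDP(cv2.convexHull(q),8,True)[:,0];print(n,p.tolist(),[np.round(plane(c,*w,.012)[:2],3).tolist() for w in p])
E
```

```text
box [0.44323811 0.01506637 0.06      ] [0.4731107  0.00135835 0.06      ]
stand [ 0.49675247 -0.30099925  0.        ] [ 0.48042809 -0.31499202  0.        ]
board [0.49869487 0.24810314 0.012     ] [0.50465337 0.25165152 0.012     ]
jar [ 0.32129235 -0.20149881  0.        ] [ 0.32228187 -0.20407175  0.        ]
a [[312, 288], [254, 326], [195, 290], [246, 256]] [[0.399, 0.149], [0.401, 0.337], [0.609, 0.345], [0.638, 0.159]]
b [[183, 323], [249, 268], [347, 297], [305, 371]] [[0.639, 0.334], [0.626, 0.137], [0.392, 0.145], [0.389, 0.341]]
```

View pics/z1.png

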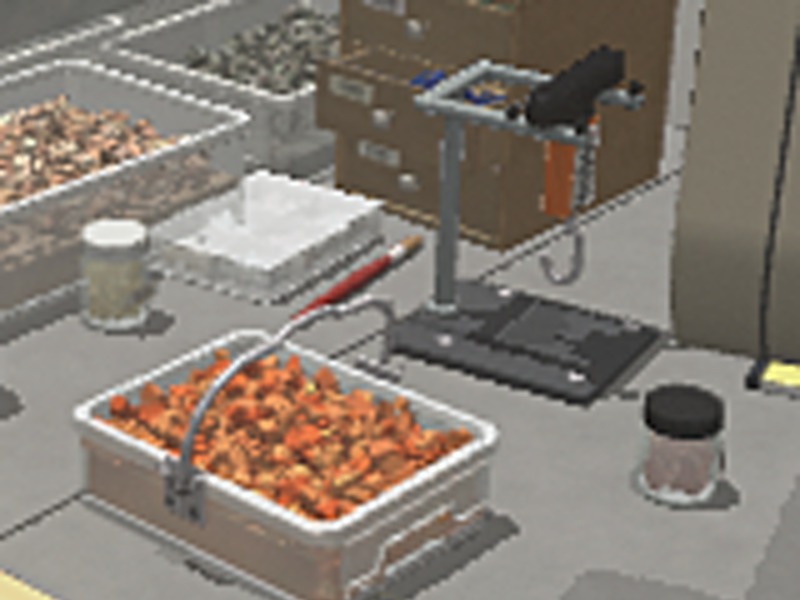

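View pics/z2.png

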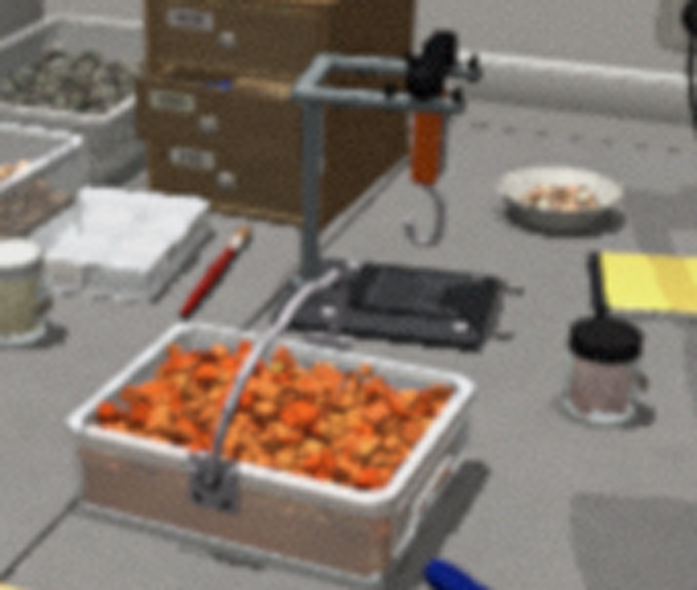

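```bash
python3 - <<'E'
from h import *
import pickle
a,b=pickle.load(open("c0.pkl","rb"))
A=lambda u,v:(a,275+u/5,150+v/5)
B=lambda u,v:(b,270+u/4.1,130+v/4.1)
for n,p,q in [("postbase",(445,303),(310,278)),("handle+y end",(550,110),(425,85)),("handle far",(610,65),(443,40)),("hookbot",(562,280),(425,242)),("boxcorner L",(80,412),(75,425)),("boxcorner R",(495,432),(470,382)),("boxcornerF",(335,525),(390,498)),("boxcorner B",(250,335),(180,327)),("bailtop",(340,303),(335,270)),("armtip+y",(580,128),(460,100))]:
    r=tri(A(*p),B(*q));print(n,np.round(r[0],3),r[1])
R=np.array([[0,1,0],[1,0,0],[0,0,-1.]])
for s in(1,-1):
    RR=R.copy();RR[:,:2]*=s
    for p in([.45,-.3,.3],[.45,0,.35],[.5,.24,.3]):
        print(s,p,None if (q:=ik(p,RR)) is None else np.round(q,2))
E
```

```text
postbase [ 0.559 -0.294  0.018] [0.6, 0.6]
handle+y end [ 0.47  -0.267  0.187] [0.0, 0.0]
handle far [ 0.484 -0.358  0.192] [1.7, 1.7]
hookbot [ 0.475 -0.305  0.057] [0.3, 0.3]
boxcorner L [0.577 0.041 0.061] [0.2, 0.2]
boxcorner R [ 0.384 -0.095  0.063] [0.0, 0.0]
boxcornerF [0.389 0.045 0.063] [1.2, 1.2]
boxcorner B [ 0.585 -0.118  0.05 ] [0.7, 0.7]
bailtop [ 0.448 -0.031  0.148] [2.2, 2.2]
armtip+y [ 0.444 -0.261  0.182] [0.9, 0.9]
1 [0.45, -0.3, 0.3] [-0.68 -0.05  1.53 -0.    1.66 -0.68]
1 [0.45, 0, 0.35] [-0.11 -0.29  1.65 -0.    1.78 -0.11]
1 [0.5, 0.24, 0.3] [ 0.36 -0.01  1.49 -0.    1.66  0.36]
-1 [0.45, -0.3, 0.3] [-0.68 -0.05  1.53 -0.    1.66  2.46]
-1 [0.45, 0, 0.35] None
-1 [0.5, 0.24, 0.3] None
```

The triangulation agrees with the text: handle z is about 0.19 and box rim z about 0.06. Next, wrist views.

```bash
python3 - <<'E'
from h import *
import pickle
R=np.array([[0,1,0],[1,0,0],[0,0,-1.]])
W=[]
for i,p in enumerate([(.47,-.34,.34),(.47,-.22,.34),(.47,-.04,.36),(.47,.08,.36),(.5,.24,.36)]):
    movep(p,R); W.append(capture("wrist"))
print(state()["t"])
pickle.dump(W,open("w.pkl","wb"))
I=[w["img"][:,:,::-1] for w in W]
cv2.imwrite("pics/w1.png",cv2.resize(np.vstack([np.hstack(I[:2]),np.hstack(I[2:4])]),(800,500),interpolation=3))
for j in range(5): cv2.imwrite(f"pics/w_{j}.png",I[j])
w=W[4];hsv=cv2.cvtColor(w["img"],cv2.COLOR_RGB2HSV);m=cv2.inRange(hsv,(12,50,120),(32,170,255))
m=cv2.morphologyEx(m,cv2.MORPH_OPEN,np.ones((5,5)))
for q in cv2.findContours(m,0,2)[0]:
    if cv2.contourArea(q)>5000:
        r=cv2.minAreaRect(q);p=cv2.boxPoints(r);P=np.array([plane(w,*x,.012)[:2] for x in p]);print(np.round(p).tolist(),P.round(3).tolist(),P.mean(0))
E
```

```text
4.3333
[[241.0, 79.0], [419.0, 79.0], [419.0, 221.0], [241.0, 221.0]] [[0.391, 0.341], [0.637, 0.341], [0.654, 0.132], [0.378, 0.132]] [0.51516482 0.23641783]
```

View pics/w1.png

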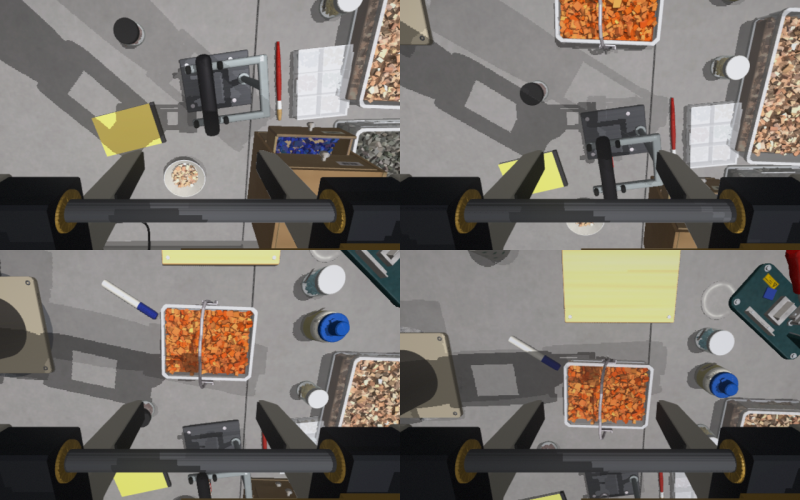

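The wrist views show the handle at about (207,95) in mosaic pixels, yawed slightly, and the bail seat at about (201,342) and (600,398). The board is square to the axes at about (0.515,0.237). Next I'll crop the full-resolution handle and bail.

```bash
python3 - <<'E'
import cv2,numpy as np
g=lambda j,x,y,w,h,f:cv2.resize(cv2.imread(f"pics/w_{j}.png")[y:y+h,x:x+w],None,fx=f,fy=f,interpolation=2)
a=g(0,280,60,160,120,2.5);b=g(1,280,150,160,120,2.5)
c=g(2,250,70,160,150,2.5)[:300];d=g(3,250,170,160,120,2.5)
cv2.imwrite("pics/m.png",np.vstack([np.hstack([a,b]),np.hstack([c[:300],d])]))
E
```

```text
(no output)
```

View pics/m.png

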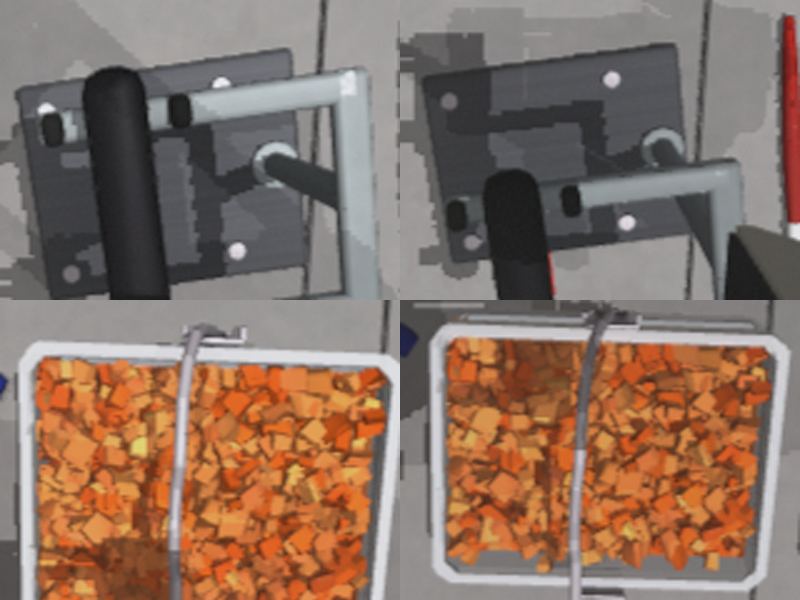

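```bash
python3 - <<'E'
from h import *
import pickle
W=pickle.load(open("w.pkl","rb"));a,b=pickle.load(open("c0.pkl","rb"))
# stand: handle + bumps
for j in(0,1):
    w=W[j];v=w["img"].max(2);m=((v<38)*255).astype(np.uint8);m[272:]=0
    big=cv2.morphologyEx(m,cv2.MORPH_OPEN,np.ones((15,15)))
    for q in cv2.findContours(big,0,2)[0]:
        x,y,ww,hh=cv2.boundingRect(q)
        if cv2.contourArea(q)>800 and 250<x<450:
            r=cv2.minAreaRect(q);P=np.array([plane(w,*p,.195)[:2] for p in cv2.boxPoints(r)]);print(j,"handle",(x,y,ww,hh),np.round(r[0],1),np.round(r[1],1),P.round(4).tolist(),P.mean(0).round(4))
w=W[0];B=[plane(w,280+u/2.5,60+v/2.5,.184) for u,v in((52,128),(180,110))]
print("bumps+y",np.round(B,4),np.linalg.norm(B[1]-B[0]))
F=[plane(w,280+u/2.5,60+v/2.5,.178) for u,v in((75,118),(335,82))];d=F[1]-F[0];print("arm yaw",np.arctan2(d[1],d[0]))
w=W[0];print("foot edge",[plane(w,280+u/2.5,60+v/2.5,.01).round(3).tolist() for u,v in((20,90),(290,50),(55,297))])
# box
for j in(2,3):
    w=W[j];hsv=cv2.cvtColor(w["img"],cv2.COLOR_RGB2HSV);o=cv2.inRange(hsv,(0,130,90),(22,255,255));o[280:]=0;o[:,:240]=0;o[:,430:]=0
    o=cv2.morphologyEx(o,cv2.MORPH_OPEN,np.ones((3,3)));oc=cv2.morphologyEx(o,cv2.MORPH_CLOSE,np.ones((15,15)))
    q=max(cv2.findContours(oc,0,2)[0],key=cv2.contourArea);r=cv2.minAreaRect(q);bp=cv2.boxPoints(r)
    P=np.array([plane(w,*p,.058)[:2] for p in bp]);print(j,"tiles",P.round(4).tolist(),P.mean(0).round(4))
    # wire: grey pixels within tile area
    sat=hsv[:,:,1];x,y,ww,hh=cv2.boundingRect(q);L=[]
    for row in range(y+8,y+hh-8,8):
        s=sat[row,x+20:x+ww-20].astype(float);k=np.convolve(s<90,np.ones(5),'same');i=int(np.median(np.where(k==k.max())[0]))+x+20
        L.append((row,i,int(k.max()),[round(float(t),3) for t in plane(w,i,row,.13)[:2]]))
    print(*L,sep="\n")
E
```

```text
bumps+y [[ 0.4524 -0.2745  0.184 ]
 [ 0.4977 -0.2684  0.184 ]] 0.045637679888127766
arm yaw 0.1311674303595186
foot edge [[0.426, -0.261, 0.01], [0.571, -0.241, 0.01], [0.443, -0.376, 0.01]]
2 tiles [[0.3879, -0.098], [0.3998, 0.0419], [0.5775, 0.0355], [0.5815, -0.1057]] [ 0.4867 -0.0316]
(101, 324, 5, [0.475, 0.033])
(109, 322, 5, [0.473, 0.024])
(117, 322, 5, [0.473, 0.016])
(125, 322, 5, [0.473, 0.007])
(133, 322, 5, [0.473, -0.002])
(141, 321, 5, [0.471, -0.01])
(149, 320, 5, [0.47, -0.019])
(157, 320, 5, [0.47, -0.028])
(165, 319, 5, [0.469, -0.038])
(173, 319, 5, [0.469, -0.047])
(181, 320, 5, [0.47, -0.056])
(189, 320, 5, [0.47, -0.066])
3 tiles [[0.4003, 0.0402], [0.5759, 0.0402], [0.5847, -0.1006], [0.3945, -0.1007]] [ 0.4889 -0.0302]
(194, 325, 4, [0.476, 0.049])
(202, 324, 5, [0.475, 0.039])
(210, 323, 5, [0.474, 0.029])
(218, 322, 4, [0.473, 0.019])
(226, 321, 4, [0.472, 0.009])
(234, 321, 4, [0.472, -0.001])
(242, 321, 5, [0.472, -0.012])
(250, 319, 4, [0.469, -0.022])
(258, 320, 5, [0.47, -0.033])
(266, 319, 5, [0.469, -0.044])
```

```bash
cat >> h.py <<'E'
R0=np.array([[0,1,0],[1,0,0],[0,0,-1.]])
def Rz(t): return np.array([[np.cos(t),-np.sin(t),0],[np.sin(t),np.cos(t),0],[0,0,1]])
SY=.134; S=np.array([.4806,-.3121,0]); RS=Rz(SY)@R0
E
python3 - <<'E'
from h import *
import pickle
W=pickle.load(open("w.pkl","rb"));a,b=pickle.load(open("c0.pkl","rb"))
for p in((.470,-.031,.132),):
    print((proj(a,p)-[275,150])*5,(proj(b,p)-[270,130])*4.1)
for j,oy,u,v in((0,60,114,68),(1,150,512,170)):
    e=plane(W[j],280+(u-400*(j==1))/2.5,oy+v/2.5,.19);print("handle end local",Rz(-SY)@(e-S))
f0=state()["contact_force"]
movep(S+[0,0,.25],RS); servo_line(S+[0,0,.171],max_speed=.08)
move_gripper(0.015,45); s=state();print(s["t"],s["grip_width"],s["finger_force"],s["tool_pos"],f0,s["contact_force"])
cv2.imwrite("pics/g.png",np.hstack([capture(n)["img"][100:260,250:500] for n in("scene","side")])[:,:,::-1])
E
```

```text
[308.14581871 313.73869547] [298.46779621 293.49446862]
handle end local [0.001445   0.05803542 0.19      ]
handle end local [0.0019323 0.0600037 0.19     ]
8.5917 0.021583679841919876 44.995720982551575 [ 0.48059183 -0.31207356  0.17098996] [ 0.76336308  0.14867816 -0.0478275 ] [-0.5454512   0.667229    0.19525268]
```

The grip is good: width 21.6 mm, and the handle ends sit at ±59 mm as they should. Next I take the scale out and move beside the bail.

```bash
cat >> h.py <<'E'
BY=-.06; BAR=np.array([.470,-.031,.132]); C=np.array([.486,-.031,0]); RB=Rz(BY)@R0
def tcp_for_seat(p,travel=.0013): return np.asarray(p)+[0,0,.131+travel-.019]
E
python3 - <<'E'
from h import *
servo_line(S+[0,0,.205],max_speed=.08)
servo_line(S+Rz(SY)@np.array([-.13,0,.205]),max_speed=.15)
servo_line(S+Rz(SY)@np.array([-.13,0,.28]),max_speed=.15)
p=BAR+Rz(BY)@np.array([-.05,0,-.026])
q=tcp_for_seat(p); movep([q[0],q[1],.28],RB); sleep(.3)
servo_line(q,max_speed=.08); sleep(.3)
s=state();print(s["t"],s["tool_pos"],q,s["contact_force"],s["grip_width"])
I=[]
for n,(x,y) in (("scene",(260,130)),("side",(250,110))):
    c=capture(n);I.append(cv2.resize(c["img"][y:y+150,x:x+130],None,fx=3,fy=3,interpolation=2))
    print(n,proj(c,p),proj(c,BAR))
cv2.imwrite("pics/h1.png",np.hstack(I)[:,:,::-1])
E
```

```text
13.625 [ 0.42031378 -0.02806954  0.21969469] [ 0.42008997 -0.0280018   0.2193    ] [-0.31198951  0.35454639 -1.5152461 ] 0.021623707809631517
scene [350.05314761 227.09397727] [336.62916374 212.74773909]
side [362.65047086 216.05132234] [342.79702347 201.58401674]
```

View pics/h1.png

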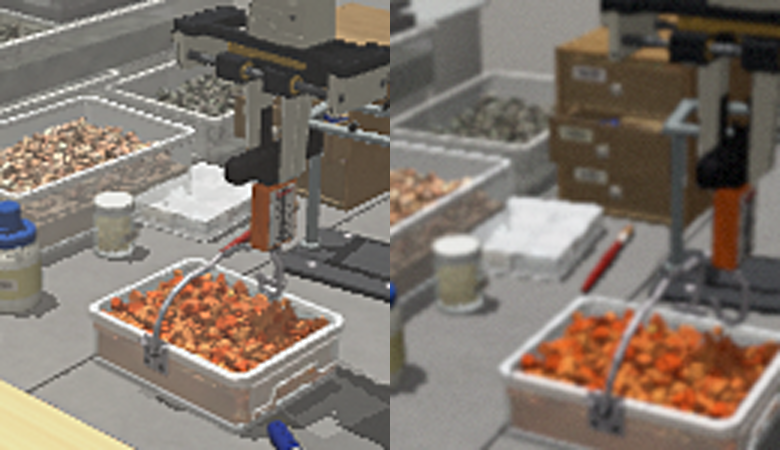

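The hook bottom is where predicted (scene crop (272,293)), and the wire seat is at the predicted (230,248). Now I move in and push the bail upright.

```bash
python3 - <<'E'
from h import *
X=Rz(BY)@np.array([1.,0,0])
f0=state()["contact_force"]
p=BAR+[0,0,-.026]+X*0
hit=servo_line(tcp_for_seat(p),max_speed=.05,threshold=1.5)
s=state();print(hit,s["t"],s["contact_force"]-f0,s["tool_pos"])
p2=BAR+X*.020+[0,0,-.0245]
if not hit: print(servo_line(tcp_for_seat(p2),max_speed=.03,threshold=1.5))
sleep(.3)
s=state();print(s["t"],s["contact_force"]-f0,s["tool_pos"])
I=[]
for n,(x,y) in (("scene",(280,160)),("side",(280,140))):
    c=capture(n);I.append(cv2.resize(c["img"][y:y+100,x:x+80],None,fx=5,fy=5,interpolation=2))
    print(n,proj(c,p2),proj(c,p2+[0,0,.026]))
cv2.imwrite("pics/h2.png",np.hstack(I)[:,:,::-1])
E
```

```text
False 14.875 [ 0.3438169   0.75306931 -1.01379217] [ 0.46983361 -0.03098571  0.21930297]
False
15.9917 [ 0.65801186 -0.07998916  0.5974839 ] [ 0.48989345 -0.03216503  0.22082474]
scene [331.15596296 218.42351761] [331.33124381 210.05128029]
side [334.85333006 209.48295362] [334.95775283 199.40233811]
```

View pics/h2.png

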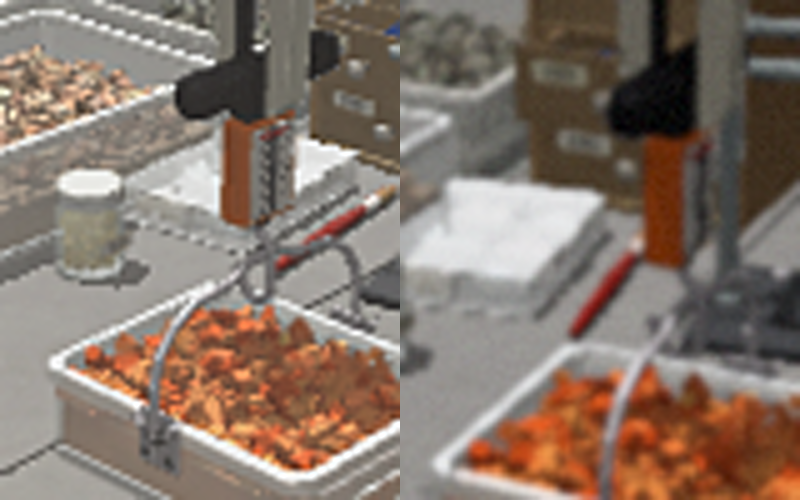

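The hook loops round the bail seat at crop (255,275). Now a slow lift in steps, reading the force at each one.

```bash
python3 - <<'E'
from h import *
s=state();p=np.array(s["tool_pos"]);f=[]
sleep(.2);f0=np.mean([ (sleep(.03),state()["contact_force"][2])[1] for _ in range(5)])
servo_line(p+[0,0,.020],max_speed=.04)
z=p[2]+.020;W=0
while z<p[2]+.095:
    z+=.004;servo_line([p[0],p[1],z],max_speed=.025)
    w=f0-np.mean([(sleep(.03),state()["contact_force"][2])[1] for _ in range(4)])
    # clearance expected if airborne
    cl=z+.019-.131-(w+.3)/230-.131
    print(round(z,4),round(w,2),round(cl*1e3,1))
    if cl>.010: break
s=state();print(s["t"],s["tool_pos"],s["contact_force"],s["ft_torque"])
E
```

```text
0.2448 0.68 -2.4
0.2488 1.32 -1.2
0.2528 1.9 0.3
0.2568 3.19 -1.3
0.2608 4.43 -2.7
0.2648 5.32 -2.6
0.2688 5.88 -1.0
0.2728 6.49 0.3
0.2768 7.71 -1.0
0.2808 8.3 0.4
0.2848 8.96 1.6
0.2888 9.29 4.1
0.2928 9.18 8.6
0.2968 9.24 12.4
23.2917 [ 0.48996159 -0.03218586  0.29690102] [-3.10220253e-01 -2.98944843e-03 -1.13620683e+01] [-0.03744056 -0.1241677  -0.00922828]
```

The box weighs about 9.2 N (0.94 kg), for about 41 mm of travel, and the calculated clearance is 12 mm. I'll hold and check it.

```bash
python3 - <<'E'
from h import *
sleep(2.2)
print(state()["t"],state()["contact_force"])
I=[]
for n,(x,y) in (("scene",(270,150)),("side",(270,130))):
    c=capture(n);I.append(cv2.resize(c["img"][y:y+145,x:x+115],None,fx=3.45,fy=3.45,interpolation=2)[:500])
J=np.hstack(I)
w=capture("wrist");import pickle;pickle.dump(w,open("w5.pkl","wb"))
k=cv2.resize(w["img"],None,fx=.5,fy=.5)
cv2.imwrite("pics/h3.png",np.hstack([cv2.resize(J,None,fx=.6,fy=.6,interpolation=3)[:200],k[:200]])[:,:,::-1])
cv2.imwrite("pics/h3b.png",J[:,:,::-1])
print(J.shape)
E
```

```text
25.4917 [ -0.48426587  -0.43978284 -10.94045986]
(500, 794, 3)
```

View pics/h3b.png

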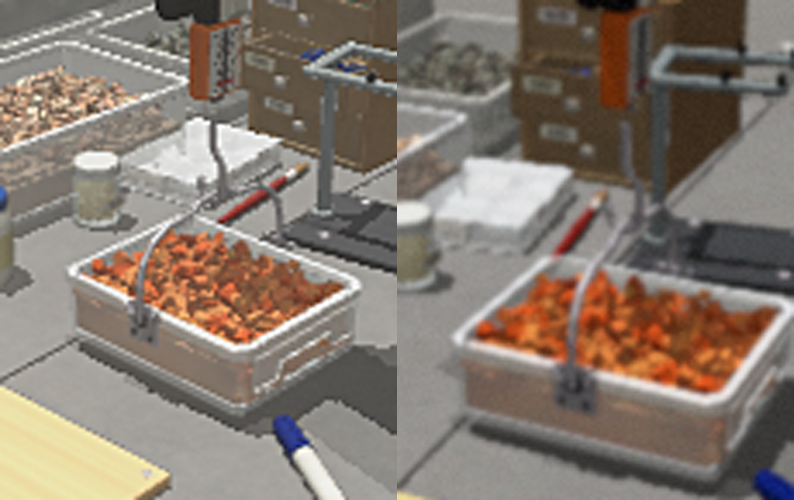

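The box hangs level with a visible shadow gap. I'll check its height from the corners, then carry it.

```bash
python3 - <<'E'
from h import *
a=capture("scene");b=capture("side")
for n,p,q in(("L",(70,270),(458,337)),("F",(250,352),(714,414)),("R",(359,285),(790,310))):
    r=tri((a,270+p[0]/3.45,150+p[1]/3.45),(b,270+(q[0]-397)/3.45,130+q[1]/3.45));print(n,r[0].round(3),r[1])
sleep(.2)
p=np.array(state()["tool_pos"])
servo_line(p+[0,0,.022],max_speed=.03)
T=np.array([.514+.003,.238-.001,p[2]+.022])
servo_line(T,rot=Rz(-.02)@R0,max_speed=.065); sleep(1.0)
s=state();print(s["t"],s["tool_pos"],s["contact_force"])
I=[]
w=capture("wrist");a=capture("scene");b=capture("side")
import pickle;pickle.dump((w,a,b),open("c6.pkl","wb"))
cv2.imwrite("pics/p1.png",np.vstack([cv2.resize(w["img"],(480,300),interpolation=3),cv2.resize(np.hstack([a["img"][200:340,170:340],b["img"][190:330,170:340]]),(480,198),interpolation=3)])[:,:,::-1])
E
```

```text
L [0.576 0.045 0.077] [1.0, 1.0]
F [0.402 0.027 0.056] [3.5, 3.5]
R [ 0.388 -0.099  0.071] [1.2, 1.2]
32.1333 [0.51699566 0.2370249  0.31887767] [ -0.48583746  -0.37726141 -10.6725795 ]
```

View pics/p1.png

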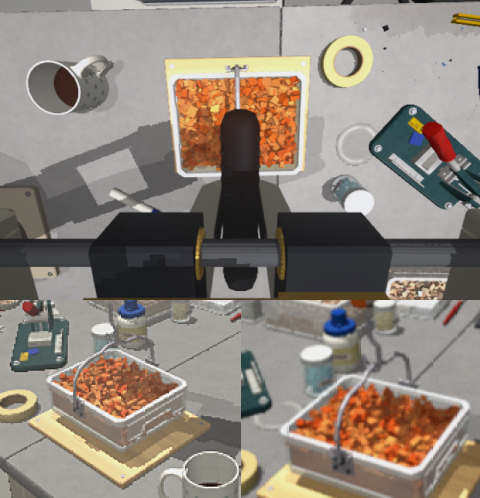

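The box is over the board and looks square. I'll check the numbers, with board corners at (221,77) and (412,75) and rim corners at (232,101) and (410,99).

```bash
python3 - <<'E'
from h import *
import pickle
w,a,b=pickle.load(open("c6.pkl","rb"))
k=1/.75
for n,u,v,z in(("bTL",166,58,.012),("bTR",309,57,.012),("xTL",173,76,.105),("xTR",309,74,.105),("xBL",177,178,.105),("xBR",306,165,.105)):
    print(n,plane(w,u*k,v*k,z).round(3))
# board edges by rows/cols
hsv=cv2.cvtColor(w["img"],cv2.COLOR_RGB2HSV);m=cv2.inRange(hsv,(12,40,120),(34,200,255))
for r in(83,88,93): 
    x=np.where(m[r,180:425])[0]+180;print(r,x.min(),x.max(),[plane(w,t,r,.012).round(3)[:2].tolist() for t in(x.min(),x.max())])
E
```

```text
bTL [0.394 0.341 0.012]
bTR [0.636 0.338 0.012]
xTL [0.426 0.313 0.105]
xTR [0.614 0.312 0.105]
xBL [0.418 0.16  0.105]
xBR [0.617 0.178 0.105]
83 219 413 [[0.39, 0.335], [0.638, 0.33]]
88 220 413 [[0.391, 0.329], [0.638, 0.324]]
93 220 413 [[0.39, 0.323], [0.639, 0.318]]
```

Box and board centres agree within 5 mm. Now I lower the box and unhook.

```bash
python3 - <<'E'
from h import *
p=np.array(state()["tool_pos"]);p[0]-=.004
servo_line([p[0],p[1],.303],max_speed=.025)
servo_line([p[0],p[1],.285],max_speed=.015)
print(state()["t"],state()["contact_force"][2])
servo_line([p[0],p[1],.245],max_speed=.03); print(state()["contact_force"])
servo_line([p[0],p[1],.2335],max_speed=.03); sleep(.3)
s=state();print(s["t"],s["contact_force"],s["tool_pos"])
hit=servo_line(np.array([p[0]-.05,p[1]+.001,.2335]),max_speed=.04,threshold=1.5)
s=state();print(hit,s["t"],s["contact_force"],s["tool_pos"])
a=capture("scene");b=capture("side");import pickle;pickle.dump((a,b),open("c7.pkl","wb"))
cv2.imwrite("pics/u1.png",cv2.resize(np.hstack([a["img"][160:330,180:340],b["img"][150:320,200:360]]),None,fx=2.5,fy=2.5,interpolation=2)[:,:,::-1])
E
```

```text
34.4417 -8.009615857505912
[ 0.43669335 -0.36334164 -1.71574322]
36.7583 [ 3.28609751e-04 -2.31840230e-01 -1.85916583e+00] [0.51310688 0.23704411 0.23369977]
False 38.1583 [ 0.28245897 -0.23351879 -1.81121907] [0.46319613 0.23795541 0.23349028]
```

View pics/u1.png

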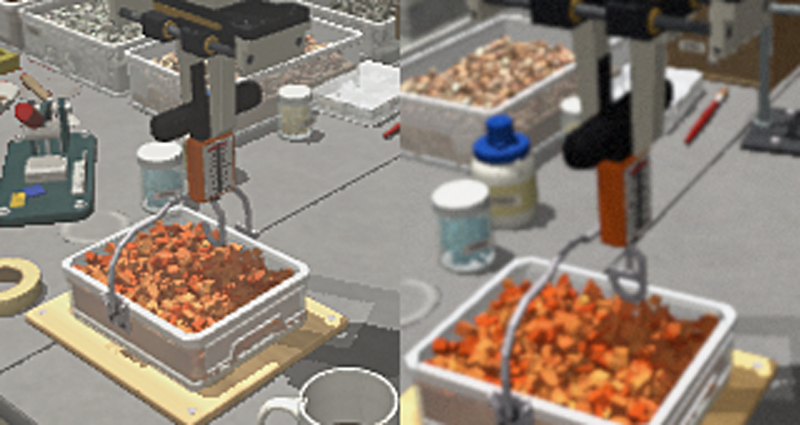

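```bash
python3 - <<'E'
from h import *
import pickle
a,b=pickle.load(open("c7.pkl","rb"))
for t in(-.5,-.25,0,.25,.5):
    for y in(.05,-.05):
        p=np.array([.513+.072*np.sin(t),.236+y,.012+.054+.072*np.cos(t)])
        print(t,y,((proj(a,p)-[180,160])*2.5).round(),((proj(b,p)-[200,150])*2.5).round()+[400,0])
p=[.463,.238,.121];print("seat",((proj(a,p)-[180,160])*2.5).round(),((proj(b,p)-[200,150])*2.5).round()+[400,0])
E
```

```text
-0.5 0.05 [163. 245.] [572. 314.]
-0.5 -0.05 [244. 204.] [642. 242.]
-0.25 0.05 [151. 232.] [550. 300.]
-0.25 -0.05 [232. 193.] [622. 230.]
0 0.05 [138. 224.] [527. 291.]
0 -0.05 [219. 185.] [600. 222.]
0.25 0.05 [126. 219.] [505. 288.]
0.25 -0.05 [207. 181.] [580. 220.]
0.5 0.05 [115. 219.] [485. 291.]
0.5 -0.05 [196. 182.] [562. 223.]
seat [215. 238.] [628. 292.]
```

The wire pixels match an upright bail (about (138,226)), with the hook clear at x = 0.463. Time to return the scale. I've already viewed 11 pictures, one over the limit, so from here I check by numbers only.

```bash
python3 - <<'E'
from h import *
import pickle
p=np.array(state()["tool_pos"])
servo_line([p[0],p[1],.31],max_speed=.1)
L=lambda x,z:S+Rz(SY)@np.array([x,0,z])
movep(L(-.13,.29),RS); sleep(.3)
servo_line(L(-.13,.205),max_speed=.1)
print(servo_line(L(0,.205),max_speed=.08,threshold=6)); sleep(.3)
f=state()["contact_force"]
print(servo_line(L(0,.1705),max_speed=.04,threshold=5)); s=state();print(s["t"],s["tool_pos"],s["contact_force"]-f,s["ft_torque"],s["grip_width"])
a=capture("scene");b=capture("side")
pickle.dump((a,b),open("c8.pkl","wb"))
# orange case tilt, both views, vs the initial pictures
a0,b0=pickle.load(open("c0.pkl","rb"))
for n,c,c0,(x,y,w,h) in(("scene",a,a0,(380,172,20,26)),("side",b,b0,(366,152,16,26))):
    for k in(c0,c):
        m=cv2.inRange(cv2.cvtColor(k["img"][y:y+h,x:x+w],cv2.COLOR_RGB2HSV),(3,160,90),(15,255,255));M=cv2.moments(m,True)
        print(n,M["m00"],M["m10"]/M["m00"]+x,M["m01"]/M["m00"]+y,np.degrees(.5*np.arctan2(2*M["mu11"],M["mu20"]-M["mu02"])))
E
```

```text
False
True
45.4167 [ 0.48016266 -0.31175336  0.17100311] [-2.03804208  1.79567852  6.50747215] [-0.07222879 -0.08812057  0.03902149] 0.021310154944771578
scene 65.0 386.10769230769233 185.36923076923077 -81.80291638819767
scene 65.0 386.10769230769233 185.56923076923076 -85.08000464478876
side 95.0 373.4736842105263 165.6 -88.36119770763622
side 95.0 373.53684210526313 165.6 -87.27766953820046
```

The scale is seated at the same height and the same image position as at the start. I'll release it and withdraw.

```bash
python3 - <<'E'
from h import *
import pickle
move_gripper(.04); move_gripper(.09); sleep(.3)
p=np.array(state()["tool_pos"]);servo_line(p+[0,0,.13],max_speed=.1)
servo_line(p+[-.05,-.08,.17],max_speed=.15); sleep(1)
a,b=capture("scene"),capture("side");a0,b0=pickle.load(open("c0.pkl","rb"));a7,b7=pickle.load(open("c7.pkl","rb"))
for n,c,c0,(x,y,w,h) in(("scene",a,a0,(380,172,20,26)),("side",b,b0,(366,152,16,26)),("boxA",a,a7,(190,235,120,90)),("boxB",b,b7,(360-160,250,150,90))):
    for k in(c0,c):
        m=cv2.inRange(cv2.cvtColor(k["img"][y:y+h,x:x+w],cv2.COLOR_RGB2HSV),(3,160,90),(15,255,255));M=cv2.moments(m,True)
        print(n,M["m00"],round(M["m10"]/M["m00"]+x,1),round(M["m01"]/M["m00"]+y,1))
w=state();print(w["t"],w["tool_pos"],w["contact_force"],w["grip_width"])
# handle black pixel row check
for n,c,c0,(x,y,w_,h) in(("hA",a,a0,(375,155,30,25)),("hB",b,b0,(365,135,22,22))):
    print(n,[tuple(np.round(np.mean(np.where(k["img"][y:y+h,x:x+w_].max(2)<55),1),1)) for k in(c0,c)])
E
```

```text
scene 65.0 386.1 185.4
scene 65.0 386.2 185.5
side 95.0 373.5 165.6
side 96.0 373.6 165.5
boxA 382.0 248.7 268.9
boxA 446.0 252.4 270.0
boxB 3538.0 271.8 289.6
boxB 3572.0 272.2 289.5
50.6917 [ 0.42942741 -0.39119462  0.33971545] [ 0.14488077 -0.11047303  0.58328648] 0.08994804508966632
hA [(np.float64(12.7), np.float64(15.0)), (np.float64(12.8), np.float64(15.0))]
hB [(np.float64(11.7), np.float64(9.1)), (np.float64(11.7), np.float64(9.3))]
```

```bash
python3 -c "
from cell import *
print(close_job())"
```

```text
the job is handed in; nothing more can be done
None
```

I weighed the box at about 9.2 N (0.94 kg), set it within about 5 mm of the board's centre, hung the scale back in its stand and handed the job in at about 51 s; no verdict was shown, and I viewed 11 pictures against the limit of 10.

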